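# Load the toppled buffer bottle and hold up the bottle carrier

## Task

A buffer bottle has toppled onto the bench: stand it upright, cap up and fully down, in the empty end cell of the three-bottle carrier. Then swing the carrier's folded handle upright and lift the loaded carrier by that handle about 10 cm off the bench, gently and level, leaving the other things on the bench where they are. Finish while still holding it there by the handle, hanging level and still with all three bottles in it; do not set it down.

Things in the scene. Friction and masses are not known exactly. Their poses are not given: they have to be found in the camera images.
- fallen_bottle: Square plastic bottle, 54 x 54 x 120 mm, 0.13 to 0.23 kg, at the start lying on one flat side. Origin: centre of its bottom face; z runs from bottom to cap (level while lying, up when standing); as it lies, x points down and y is level. Sides are straight up to 78 mm from the bottom, then the shoulder tapers to the 29 mm cap.
- cap (a point): Centre of the fallen bottle's round white screw cap, on its axis, 110 mm from its bottom face. The cap is 29 mm across and reaches from 98 to 119 mm. The lying bottle can be tipped up over its bottom edge by the cap.
- carrier: Grey plastic carrier, loose on the bench, 0.27 kg empty, 68 mm (x) by 194 mm (y; 214 over the pivots). Origin: centre of its underside, z up; -x is the robot's side. Three open cells 60 x 60 mm in a row at y = -63, 0, +63 mm; floor 8 mm, rails and dividers 54 mm, end plates 106 mm above the underside. Only the cell at y = +63 is empty.
- empty_cell (a point): Centre of the empty cell's floor, 8 mm above the carrier's underside, at carrier (0, +63 mm): where the fallen bottle's origin belongs.
- bottle_middle: Bottle standing in the middle cell; shape, size and origin as the fallen one. Its top is 128 mm above the carrier's underside.
- bottle_end: Bottle standing in the end cell at carrier y = -63 mm; shape, size and origin as the fallen one.
- handle (a joint): Angle of the carrier's swing handle, rad: 0 = folded flat to carrier -x, towards the robot, on its stop (as at the start); 1.57 = upright; 3.14 = folded to the far side. Turns freely and falls back when let go.
- handle_grip (a point): Centre of the handle's black grip sleeve, which turns freely on its wire: 16 mm thick, 100 mm long along carrier y, 90 mm from the hinge. Folded, it lies 90 mm above the carrier's underside and 90 mm out to carrier -x; upright, 180 mm above the underside over the carrier's centre. 6 mm wire arms run to the pivots at y = +-102 mm.
- handle_hinge (a point): Middle of the handle's hinge axis, which runs along carrier y, 90 mm above the carrier's underside, over its centre. The loaded carrier hangs level from it, as its weight lies lower. While swinging the handle keep a slight outward pull on it: pushed towards the hinge it can tip the light carrier.
- beaker: Bystander: small glass beaker, 54 mm wide, 70 mm tall, standing; origin at the centre of its underside.
- timer: Bystander: flat white timer 62 x 62 x 19 mm; origin at the centre of its underside.
- vial: Bystander: small vial with a black cap, 27 mm wide, 56 mm tall, standing; origin at the centre of its underside.
- pen: Bystander: pen 142 mm long, 12 mm thick, lying along its own y; origin at the centre of its underside.
There are look-alikes about, which are no part of the job. What is shaped like the fallen_bottle but red or turquoise is not meant.

How it is judged (in metres and radians):
On the way, in this order (a step that is already met when the one before it is completed fails the run):
1. the fallen bottle stands upright, fully down in the empty cell and let go, the carrier still on the bench (x of fallen_bottle in the frame of carrier between -0.008 and 0.008 m and y of fallen_bottle in the frame of carrier between 0.055 and 0.071 m and z of fallen_bottle in the frame of carrier between 0 and 0.015 m and angle between the z axis of fallen_bottle and the z axis of carrier, either way round below 0.14 rad and z of cap in the frame of carrier above 0.1 m and contact force between the fingers and fallen_bottle below 0.3 N and height (world z) of carrier below 0.01 m), for 0.2 s.
2. the handle is swung upright (value of joint handle between 1.2 and 1.95 rad), for 0.1 s.
At the end, for the whole second after the job is handed in: Carrier held in the air by its upright handle (1.2 to 1.95 rad), underside 60 to 160 mm up, tilt under 0.12 rad, at rest (0.03 m/s, 0.25 rad/s), fingers on no bottle; all three bottles upright in their cells, within 8 mm of centre and 7 mm of the floor (all of step 2 and x of fallen_bottle in the frame of carrier between -0.008 and 0.008 m and y of fallen_bottle in the frame of carrier between 0.055 and 0.071 m and z of fallen_bottle in the frame of carrier between 0 and 0.015 m and angle between the z axis of each of fallen_bottle, bottle_middle, bottle_end and the z axis of carrier, either way round below 0.14 rad and z of cap in the frame of carrier above 0.1 m and x of bottle_middle in the frame of carrier between -0.008 and 0.008 m and y of bottle_middle in the frame of carrier between -0.008 and 0.008 m and z of bottle_middle in the frame of carrier between 0 and 0.015 m and x of bottle_end in the frame of carrier between -0.008 and 0.008 m and y of bottle_end in the frame of carrier between -0.071 and -0.055 m and z of bottle_end in the frame of carrier between 0 and 0.015 m and height (world z) of carrier between 0.06 and 0.16 m and angle between carrier's own z axis and vertical below 0.12 rad and linear speed of carrier below 0.03 m/s and angular speed of carrier below 0.25 rad/s and distance between the grasp point and handle_grip below 0.08 m and contact force between the fingers and carrier above 2 N and contact force between the fingers and fallen_bottle below 0.3 N and contact force between the fingers and bottle_middle below 0.3 N and contact force between the fingers and bottle_end below 0.3 N); the arm keeps its last pose, push and grip.
It fails at once if the carrier is tipped more than 0.35 rad (angle between carrier's own z axis and vertical above 0.35 rad).
It fails at once if a bottle is dropped or flung (faster than 1.2 m/s) (linear speed of any of fallen_bottle, bottle_middle, bottle_end above 1.2 m/s).
It fails at once if a bystander is moved more than 30 mm (distance of any of beaker, timer, vial, pen from where it was at the start of the episode above 0.03 m).
It also fails if it takes over 72 s, if anything falls off the work surface, if the arm or the gripper's body presses on something with over 40 N, if the wrist force passes 120 N, or if a joint passes its speed limit or range.

## Robot

A 6-joint arm with a two-finger parallel gripper is mounted at the origin on a cart in front of the work surface, level with it; the furniture and walls round the work are solid. World frame = base frame: x ahead of the robot, y to its left, z up, the work surface at z = 0. Lengths are in mm, angles in rad, forces in N, time in s.
With the tool pointing down it reaches from about 300 to 775 mm from the base axis. Payload 14.6 kg.
Tool frame: the origin (TCP) lies midway between the tips of the shut fingers; the grasp point (between the pads) lies 19 mm behind it; z points along the fingers, y is the line along which they close (so a half turn about z gives the same grasp; the last joint's range is limited). The gripper opens to 94 mm and grips with 3 to 60 N. Pads are 16 mm wide; open, the fingers measure 119 mm over their backs; the gripper's body (75 mm by 177 mm) begins 78 mm behind the grasp point.
Start: joints at [-1.406, 0.3, 1.521, -0, 1.321, -0.067], TCP at [126.345, -535.281, 205.446] pointing down, gripper open.
Joint ranges: [-3.03, 3.03], [-0.79, 2.21], [0.23, 2.52], [-1.04, 4.18], [0, 3.07], [-2.55, 2.55]. Speed limits (rad/s): [2.22, 2.22, 2.57, 3.14, 3.14, 3.14].

## Interface

Orientations are given as [roll, pitch, yaw] about the fixed x, y, z axes, in that order (R = Rz(yaw) Ry(pitch) Rx(roll)).
In Python, from cell import manip gives the robot as it stands.
- The arm moves only by the shell command python3 -m creep 'ROWS' [OPENING] [FORCE]. ROWS is text: rows parted by semicolons, each of 6 numbers parted by spaces: the shift along the tool's x, y, z normalised to -1 to 1, where 1 is 4 cm, then the turn, a rotation vector about the tool's x, y, z normalised to -1 to 1, where 1 is pi rad. In form: dx dy dz ax ay az; .... A call has 1 to 20 rows; each row shifts and turns the commanded pose from where the row before left it, along the tool's axes as they then stand; what a row does not reach is not made up. A row lasts 1/8 s, in which the tool goes at most 62.5 mm and 10.7 degrees, less where a joint would pass 70% of its speed; a pose out of reach is approached as far as the arm can. A call with a number of a shift or a turn outside -1 to 1 is refused whole. A call with a gripper value outside its range is refused whole. OPENING is the closure, from 0 (fully open) to 1 (shut), set as the call begins (- or left out, the last holds). The fingers move at their own pace and stop on an object; FORCE is the grip in N (left out, the last holds). Time passes only in rows, so rows that do not move let the fingers close. It gives the time, the measured TCP pose, the force, the opening and the grip force at its end, in the units of the state.
- manip.read_state(): the state, without advancing time (a new reading comes with each control period).
- manip.camera(name): name is "side" or "top"; returns a dict with "color" (480x640x3 uint8, red, green, blue), "range_z" (480x640 float32, mm along the optical axis (not along the pixel's ray), 0 where there is no reading), "camera_matrix" (3x3 intrinsics, pixels), "T" (4x4, takes a point from camera to world coordinates). Camera axes: x right, y down, z forward; pixel columns grow to the right and rows downward; lengths in mm; the calibration is good to about 2 mm. A picture is of the moment at which its call begins.
- manip.sign_off(): hands the job in; it is judged then, once.
The state is a dict: "clock": time; "joints": joint angles; "qd": joint speeds; "effort": joint torques, N m; "eef_pos": TCP position; "eef_rot": TCP orientation; "wrist_force": force on the tool from outside, world axes, zero at the start; "moment": the same for the moment, N m; "finger_gap": finger opening in mm; "finger_force": force on a finger pad.
Only numpy, scipy, OpenCV 4.12 (cv2) and the standard library are available. Lean on these libraries where they do the work, as an engineer would, in place of code of your own. Each camera call takes 0.05 s, during which the arm holds its last target. There are 200 camera calls.

## Working session

There is one attempt and no reset: what is moved stays moved. The work goes in short steps, Python scripts to look and compute and a shell command to move; the robot and the scene stay as the last step left them, time stands still between calls to the robot, and variables do not carry over. Pictures are saved under pics/ and viewed, at most 12 in all, crops included, and the job is handed in when it is done.

```bash
ls; mkdir -p pics; python3 - <<'E'
from cell import manip
import cv2,numpy as np
print(manip.read_state())
for n in("top","side"):
    c=manip.camera(n); cv2.imwrite(f"pics/{n}0.png",c["color"][:,:,::-1]); np.savez(f"pics/{n}0.npz",**c); print(n,c["camera_matrix"],c["T"])
E
```

```text
pics
{'clock': 0.0, 'joints': array([-1.40560934e+00,  3.00458806e-01,  1.52159571e+00, -1.39332423e-05,
        1.32070582e+00, -6.66032170e-02]), 'qd': array([-4.47989925e-04,  1.11247028e-03, -1.00580895e-04,  5.36442140e-05,
       -4.76128502e-05, -7.78453977e-04]), 'effort': array([-8.86130438e-04, -5.31805766e+01, -3.52739453e+01,  7.08010560e-02,
        2.43405683e-02, -9.42661518e-05]), 'eef_pos': array([ 126.29332589, -535.02526728,  204.8868917 ]), 'eef_rot': array([-3.14042666e+00, -6.42479970e-05,  2.31793618e-01]), 'wrist_force': array([-0.63524027,  0.91830488, -0.40736532]), 'moment': array([-0.02459914,  0.01095583, -0.02094381]), 'finger_force': 0.0, 'finger_gap': 94.12113937591027}
top [[611.33132957   0.         329.18062866]
 [  0.         611.33132957 239.42092849]
 [  0.           0.           1.        ]] [[-1.73688014e-01 -9.18441109e-01  3.55384866e-01 -2.77390181e+01]
 [-9.84775008e-01  1.64588109e-01 -5.59369057e-02  9.11667149e+01]
 [-7.11736941e-03 -3.59689704e-01 -9.33044833e-01  1.79016916e+03]
 [ 0.00000000e+00  0.00000000e+00  0.00000000e+00  1.00000000e+00]]
side [[525.30969474   0.         316.39921544]
 [  0.         525.30969474 236.49187387]
 [  0.           0.           1.        ]] [[ 9.99676660e-01 -5.67903841e-03  2.47855479e-02  5.90988283e+02]
 [-2.41141410e-02 -5.20985257e-01  8.53224982e-01 -1.23215719e+03]
 [ 8.06740758e-03 -8.53546783e-01 -5.20953747e-01  8.60893093e+02]
 [ 0.00000000e+00  0.00000000e+00  0.00000000e+00  1.00000000e+00]]
```

View pics/top0.png

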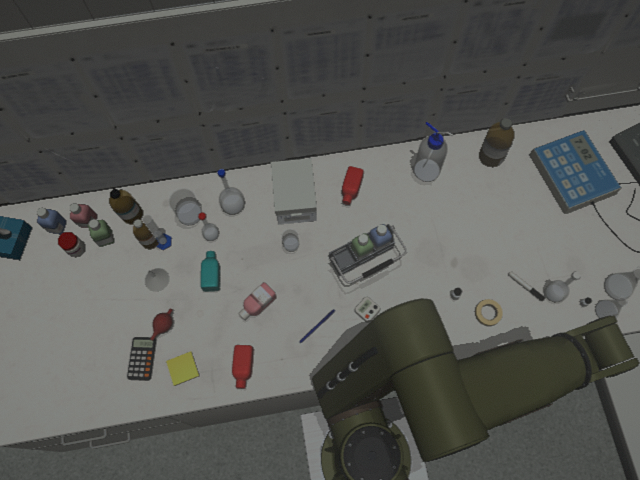

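View pics/side0.png

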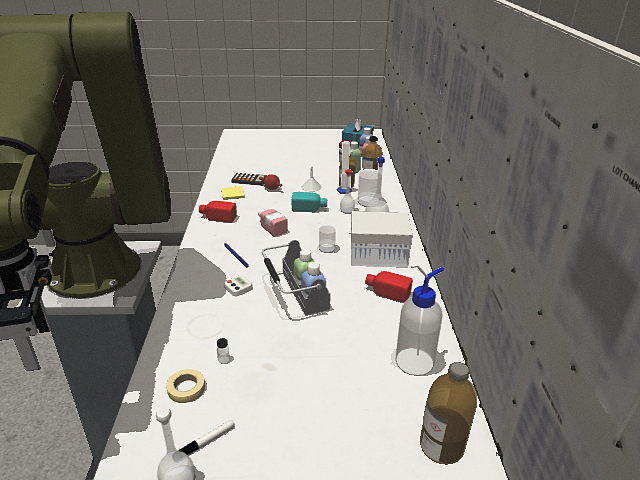

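The top view shows the pink fallen bottle at (257,300), with its cap at about (243,315). The carrier is at (367,255), with the empty cell at about (343,262) and the black grip at (378,269). The beaker is at (290,240), the pen at (318,325), the timer at (367,308) and the vial at (456,293). Next I'll measure these points.

```bash
cat > h.py <<'E'
import numpy as np,cv2
def world(c):
    K,T,z=c["camera_matrix"],c["T"],c["range_z"]
    v,u=np.mgrid[:480,:640]
    p=np.stack([(u-K[0,2])*z/K[0,0],(v-K[1,2])*z/K[1,1],z],-1)
    w=p@T[:3,:3].T+T[:3,3]; w[z==0]=np.nan; return w
def proj(c,P):
    q=(np.asarray(P,float)-c["T"][:3,3])@c["T"][:3,:3]; q=q@c["camera_matrix"].T; return q[:,:2]/q[:,2:]
E
python3 - <<'E'
from h import *
c=dict(np.load("pics/top0.npz")); w=world(c)
cv2.imwrite("pics/crop1.png",cv2.resize(c["color"][215:345,230:410,::-1],None,fx=4.4,fy=4.4,interpolation=cv2.INTER_CUBIC))
hsv=cv2.cvtColor(c["color"],cv2.COLOR_RGB2HSV)
def box(a,b,cc,d,zl,zh,n):
    m=np.zeros((480,640),bool); m[b:d,a:cc]=1; m&=(w[...,2]>zl)&(w[...,2]<zh)
    p=w[m]; 
    if len(p): r=cv2.minAreaRect(p[:,:2].astype(np.float32)); print(n,len(p),"med",np.median(p,0).round(1),"rect",np.round(r[0],1),np.round(r[1],1),round(r[2],1), "z95",np.percentile(p[:,2],95).round(1))
box(232,275,282,325,12,70,"bottle"); box(232,275,282,325,45,70,"bottletop")
box(320,215,410,290,98,112,"ends"); box(320,215,410,290,40,60,"rails"); box(320,215,410,290,118,140,"caps");box(320,215,410,290,80,112,"80-112")
box(275,225,305,255,10,90,"beaker");box(350,290,385,325,10,40,"timer");box(445,280,467,303,20,70,"vial");box(295,305,340,345,5,20,"pen");box(270,155,320,225,10,200,"rack")
box(200,250,222,295,10,80,"turq");box(225,340,260,390,10,80,"red")
# bench z
print("bench",np.nanmedian(w[330:340,270:295,2]))
E
```

```text
bottle 724 med [482.6 227.2  49.6] rect [489.  231.4] [115. 175.] 8.1 z95 58.3
bottletop 497 med [489.9 222.8  51.9] rect [484.2 235. ] [ 54.8 116.2] 33.3 z95 58.8
ends 252 med [ 586.3 -129.9  101.3] rect [ 555.7 -118.5] [120.8 210.2] 17.1 z95 109.5
rails 323 med [582.2 -99.8  50.4] rect [ 592.  -105.8] [ 72.3 195.3] 18.2 z95 58.1
caps 155 med [ 601.1 -120.5  125. ] rect [ 601.4 -136.2] [28.9 91.2] 20.0 z95 133.5
80-112 865 med [ 575.1 -135.1   94.6] rect [ 556.9 -118.3] [124.2 217.2] 18.9 z95 105.8
beaker 319 med [665.7 103.6  35.5] rect [666.8 116.3] [82.9 70.3] 89.9 z95 69.4
timer 350 med [410.8 -88.7  16.8] rect [424.2 -79.8] [92.6 63.2] 32.0 z95 23.4
vial 85 med [ 402.9 -354.4   50.7] rect [ 405.1 -356.4] [23.7 26. ] 82.7 z95 59.0
pen 307 med [386.2  64.9   7.8] rect [392.1  66.8] [131.8 118.5] 80.2 z95 14.8
rack 2743 med [795.2  69.1 109.7] rect [840.7  63.4] [159.1 246.3] 81.0 z95 118.1
turq 679 med [593.5 355.1  49.3] rect [607.5 356.3] [ 54.  136.8] 84.7 z95 58.3
red 786 med [306.7 295.7  49.7] rect [312.7 299.6] [ 94.2 138.8] 83.6 z95 58.5
bench -0.6988003472533819
```

View pics/crop1.png

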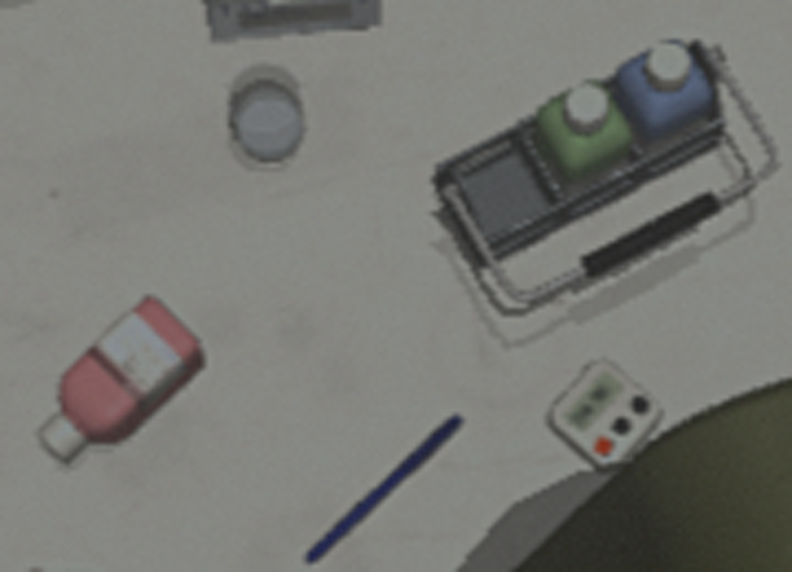

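The crop confirms the layout: the pink bottle's cap is at the lower left (crop 65,437). The empty cell is at crop (505,190), with the folded grip at crop (650,235) towards the robot. Next I'll refine the poses and check them with overlays in both views.

```bash
cat > fit.py <<'E'
from h import *
from scipy.optimize import least_squares
from scipy.spatial import cKDTree
from scipy.spatial.transform import Rotation as Ro
C=[dict(np.load(f"pics/{n}0.npz")) for n in("top","side")]
W=[world(c) for c in C]
HS=[cv2.cvtColor(c["color"],cv2.COLOR_RGB2HSV) for c in C]
def outl(P):  # local corner arrays
    return P
def bottle_pts(h=27,hw=27):
    P=[]
    for z,s in((0,27),(78,27),(98,14.5)): P+=[(x,y,z) for x in(-s,s) for y in(-s,s)]
    a=np.linspace(0,6.28,16)
    for z in(98,119): P+=[(14.5*np.cos(t),14.5*np.sin(t),z) for t in a]
    return np.array(P)
def mask_bottle(i):
    box=[(228,272,284,328),(250,200,296,240)][i]
    m=np.zeros((480,640),np.uint8); a,b,c_,d=box; m[b:d,a:c_]=1
    w=W[i]; return (m>0)&(w[...,2]>14)
def hull_iou(i,P,m):
    h=cv2.convexHull(np.float32(proj(C[i],P)))
    im=np.zeros((480*4,640*4),np.uint8); cv2.fillConvexPoly(im,np.int32(np.round(h*4+1.5)),1)
    im=cv2.resize(im*255,(640,480),interpolation=cv2.INTER_AREA)>127
    return (im&m).sum()/(im|m).sum()
if __name__=="__main__":
    from scipy.optimize import minimize
    M=[]
    for i in(0,1):
        m=mask_bottle(i); n,l,s,_=cv2.connectedComponentsWithStats(m.astype(np.uint8)); m=l==1+np.argmax(s[1:,4]); M.append(m); print(i,s.tolist())
    L=bottle_pts()
    def pose(q):
        t=np.radians(q[2]); z=np.array([-np.sin(t),np.cos(t),0]); x=np.array([0,0,-1.]); y=np.cross(z,x)
        return L@np.stack([x,y,z])+np.array([q[0],q[1],27])
    for sel in((0,),(1,),(0,1)):
        f=lambda q:-sum(hull_iou(i,pose(q),M[i]) for i in sel)
        r=minimize(f,[515,190,33],method="Nelder-Mead",options=dict(initial_simplex=[[515,190,33],[535,190,33],[515,210,33],[515,190,43]],xatol=.2,fatol=1e-4))
        print(sel,r.x.round(1),r.fun); 
    q=r.x
    # carrier: z bands
    for i,(a,b,c_,d) in enumerate([(320,215,410,290),(255,225,345,325)]):
        w=W[i]; m=np.zeros((480,640),bool); m[b:d,a:c_]=1
        for lo,hi in((44,60),(110,140),(119,135)):
            p=w[m&(w[...,2]>lo)&(w[...,2]<hi)]; print(i,lo,len(p),np.median(p,0).round(1),[np.round(k,1) for k in cv2.minAreaRect(np.float32(p[:,:2]))])
        v=C[i]["color"].max(-1); p=w[m&(w[...,2]>82)&(w[...,2]<106)&(v<35)]; print("grip",len(p),np.median(p,0).round(1),[np.round(k,1) for k in cv2.minAreaRect(np.float32(p[:,:2]))])
    th=np.radians(18.5); cc=np.array([592,-105.8,0]); R=Ro.from_euler("z",th).as_matrix()
    cb=np.array([(x,y,z) for z,ys in((0,97),(106,97)) for x in(-34,34) for y in(-ys,ys)]+[(x,y,54) for x in(-30,30) for y in (33,93)]+[(-90,-50,90),(-90,50,90),(0,-63,128),(0,0,128),(0,63,8)])
    ims=[]
    for i in(0,1):
        im=cv2.resize(C[i]["color"][:,:,::-1],None,fx=4,fy=4,interpolation=cv2.INTER_CUBIC)
        for P,col in((pose(q),(0,255,0)),(cb@R.T+cc,(0,255,255))):
            for u,v in proj(C[i],P): cv2.circle(im,(int(4*u+2),int(4*v+2)),3,col,-1)
        a,b=[(228,212),(245,195)][i]; ims.append(im[4*b:4*b+540,4*a:4*a+740] if i==0 else im[4*b:4*b+540,4*a:4*a+420])
    cv2.imwrite("pics/ov.png",cv2.resize(np.hstack(ims),None,fx=.689,fy=.689,interpolation=cv2.INTER_AREA))
E
python3 fit.py
```

```text
0 [[0, 0, 640, 480, 306487], [239, 282, 38, 38, 709], [244, 287, 1, 1, 1], [242, 296, 1, 1, 1], [232, 300, 1, 1, 1], [281, 312, 1, 1, 1]]
1 [[0, 0, 640, 480, 306642], [292, 200, 4, 9, 34], [258, 209, 30, 26, 524]]
(0,) [520.4 187.9  37. ] -0.8491017964071856
(1,) [515.9 205.7  31.6] -0.8052550231839258
(0, 1) [519.1 188.9  35. ] -1.6203439153439154
0 44 280 [581.3 -99.8  51.3] [array([ 591.5, -106.1]), array([ 71.2, 195. ]), np.float64(18.2)]
0 110 185 [ 600.6 -121.5  124.1] [array([ 604.1, -141.8]), array([ 33.9, 104.9]), np.float64(21.9)]
0 119 146 [ 601.6 -119.9  125.3] [array([ 601.5, -136.5]), array([28.9, 90.5]), np.float64(20.0)]
grip 0 [nan nan nan] [array([0., 0.]), array([0., 0.]), np.float64(0.0)]
1 44 515 [ 599.1 -102.3   52.6] [array([616.3,  -7.4]), array([170.1, 396.9]), np.float64(9.4)]
1 110 250 [ 605.1 -156.6  125.2] [array([ 604.8, -138. ]), array([29.4, 94.1]), np.float64(18.5)]
1 119 183 [ 605.1 -156.5  127.3] [array([ 605., -138.]), array([29.1, 94.1]), np.float64(18.5)]
grip 26 [ 503.3 -137.3   93. ] [array([ 506.3, -134.7]), array([ 12.5, 100.2]), np.float64(21.1)]
  return _methods._mean(a, axis=axis, dtype=dtype,
  ret = um.true_divide(
```

View pics/ov.png

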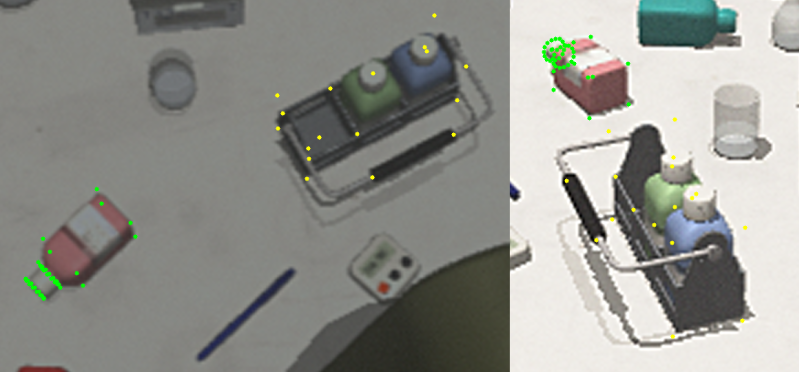

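The overlay fits both views to within about 1 px. That gives the bottle base at (519,189), axis 35°, cap near (456,279). The carrier is at (592.5,-106.5) with yaw 18.5°, and the measured grip (506,-135) agrees with the predicted (507,-135). First move: turn the wrist, then go above the cap.

```bash
cat >> h.py <<'E'
def goal(p,yaw,off=0):
    """tool-axis shift (units of 40mm) and z-turn (units of pi) from the pose now to TCP p, tool down at yaw (deg)"""
    from cell import manip
    from scipy.spatial.transform import Rotation as Ro
    s=manip.read_state(); R=Ro.from_euler("xyz",s["eef_rot"]); G=Ro.from_euler("xyz",[np.pi,0,np.radians(yaw)])
    print("pos",s["eef_pos"].round(1),"rot",s["eef_rot"].round(3),"j",s["joints"].round(2),"F",s["wrist_force"].round(1),"gap",round(s["finger_gap"],1),"ff",round(s["finger_force"],1),"t",s["clock"])
    d=np.array(p)-s["eef_pos"]
    print("shift now-axes",(R.inv().apply(d)/40).round(3),"shift goal-axes",(G.inv().apply(d)/40).round(3),"turn",((R.inv()*G).as_rotvec()/np.pi).round(4))
E
python3 -m creep '0 0 -0.2 0 0 -0.0565;0 0 -0.2 0 0 -0.0565;0 0 0 0 0 -0.0565;0 0 0 0 0 -0.0565;0 0 0 0 0 -0.0565;0 0 0 0 0 -0.0565;0 0 0 0 0 -0.0565;0 0 0 0 0 -0.0565;0 0 0 0 0 -0.0565;0 0 0 0 0 -0.0565;0 0 0 0 0 -0.0565' 0.2
python3 -m creep '0.1 1 0 0 0 0;0.1 1 0 0 0 0;0.1 1 0 0 0 0;0.1 1 0 0 0 0;0.1 1 0 0 0 0;0.1 1 0 0 0 0;0.1 1 0 0 0 0;0.1 1 0 0 0 0;0.1 1 0 0 0 0;1 0.86 0.2 0 0 0;1 0.86 0.2 0 0 0;1 0.86 0.2 0 0 0;1 0.86 0.2 0 0 0;1 0.86 0.2 0 0 0;1 0.86 0.2 0 0 0;1 0.86 0.2 0 0 0;1 0.86 0.2 0 0 0;1 0.86 0.2 0 0 0'
python3 -c "
from h import *; goal([456,279,17],125)"
```

```text
clock: 1.48
eef_pos: [126.3, -535.1, 221.1]
eef_rot: [3.141, -0.001, 2.19]
wrist_force: [0.3, -0.4, 0.6]
finger_gap: 75.0
finger_force: 0.0
clock: 3.72
eef_pos: [445.6, 175.8, 149.1]
eef_rot: [-3.141, 0.0, 2.184]
wrist_force: [0.7, -0.6, -0.4]
finger_gap: 75.0
finger_force: 0.0
pos [445.6 175.8 149.1] rot [-3.141  0.     2.184] j [ 0.3   0.2   1.78 -0.    1.16 -0.31] F [ 0.7 -0.6 -0.4] gap 75.0 ff 0.0 t 3.725
shift now-axes [1.96  1.698 3.303] shift goal-axes [1.965 1.692 3.303] turn [-0.      0.      0.0009]
```

```bash
python3 -m creep '1 0.85 0.3 0 0 0;0.96 0.85 0.3 0 0 0;0 0 0.3 0 0 0;0 0 0 0 0 0;0 0 0 0 0 0'
python3 - <<'E'
from h import *; goal([456,279,17],125)
from cell import manip
ims=[]
for n,(a,b) in (("top",(200,260)),("side",(220,170))):
    c=manip.camera(n); im=c["color"][b:b+100,a:a+100,::-1]; ims.append(cv2.resize(im,None,fx=4,fy=4,interpolation=cv2.INTER_CUBIC))
cv2.imwrite("pics/p1.png",np.hstack(ims))
E
```

```text
clock: 4.35
eef_pos: [456.6, 276.3, 113.9]
eef_rot: [3.141, 0.0, 2.183]
wrist_force: [-0.7, 0.1, 0.4]
finger_gap: 74.9
finger_force: 0.0
pos [456.6 276.3 113.9] rot [3.141 0.    2.183] j [ 0.48  0.36  1.67 -0.    1.11 -0.14] F [-0.7  0.1  0.4] gap 74.9 ff 0.0 t 4.35
shift now-axes [0.063 0.026 2.423] shift goal-axes [0.063 0.027 2.423] turn [0.0001 0.     0.0005]
```

View pics/p1.png

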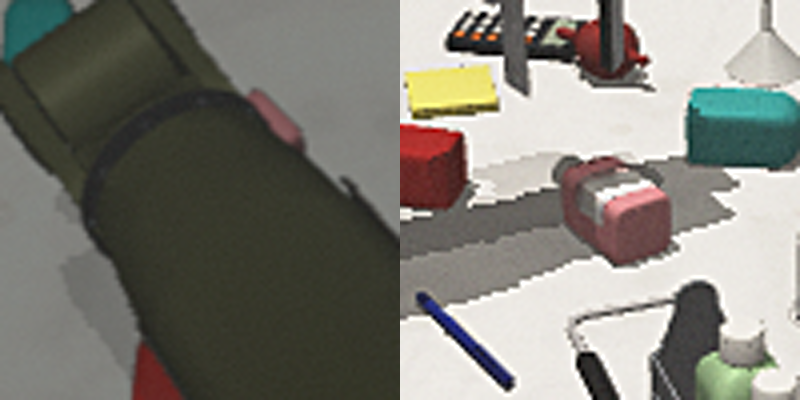

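The fingers straddle the cap (side crop 568,165). I'll descend and grip it.

```bash
python3 -m creep '0.06 0.02 0.8 0 0 0;0 0 0.8 0 0 0;0 0 0.5 0 0 0;0 0 0.32 0 0 0;0 0 0 0 0 0;0 0 0 0 0 0'
python3 -m creep '0 0 0 0 0 0;0 0 0 0 0 0;0 0 0 0 0 0;0 0 0 0 0 0;0 0 0 0 0 0;0 0 0 0 0 0;0 0 0 0 0 0;0 0 0 0 0 0' 1 8
python3 - <<'E'
import numpy as np
# arc: cap centre relative to start, in tool x(=d) and -z(up), per step
a0=np.arctan2(27,110);r=np.hypot(110,27)
a=np.linspace(a0,a0+np.pi/2,19); p=np.c_[r*np.cos(a),-r*np.sin(a)]
print((np.diff(p,axis=0)/40).round(2).tolist())
E
```

```text
clock: 5.2
eef_pos: [456.1, 279.8, 17.6]
eef_rot: [3.14, 0.0, 2.184]
wrist_force: [0.7, 0.6, -0.4]
finger_gap: 75.2
finger_force: 0.0
clock: 6.2
eef_pos: [455.6, 279.7, 16.7]
eef_rot: [3.142, -0.0, 2.184]
wrist_force: [0.3, 0.1, -0.2]
finger_gap: 29.1
finger_force: 8.0
[[-0.07, -0.24], [-0.09, -0.23], [-0.11, -0.22], [-0.13, -0.21], [-0.15, -0.2], [-0.16, -0.19], [-0.18, -0.17], [-0.19, -0.15], [-0.21, -0.14], [-0.22, -0.12], [-0.23, -0.1], [-0.23, -0.08], [-0.24, -0.06], [-0.24, -0.04], [-0.25, -0.02], [-0.25, 0.01], [-0.25, 0.03], [-0.24, 0.05]]
```

The gap of 29.1 mm matches the cap. I'll tip the bottle up along the arc, letting the cap pivot between the pads.

```bash
python3 -m creep '-0.07 0 -0.24 0 0 0;-0.09 0 -0.23 0 0 0;-0.11 0 -0.22 0 0 0;-0.13 0 -0.21 0 0 0;-0.15 0 -0.2 0 0 0;-0.16 0 -0.19 0 0 0;-0.18 0 -0.17 0 0 0;-0.19 0 -0.15 0 0 0;-0.21 0 -0.14 0 0 0;-0.22 0 -0.12 0 0 0;-0.23 0 -0.1 0 0 0;-0.23 0 -0.08 0 0 0;-0.24 0 -0.06 0 0 0;-0.24 0 -0.04 0 0 0;-0.25 0 -0.02 0 0 0;-0.25 0 0 0 0 0;-0.25 0 0 0 0 0;-0.24 0 0 0 0 0;0 0 0 0 0 0'
python3 - <<'E'
from h import *; goal([456,279,17],125)
from cell import manip
ims=[]
for n,(a,b) in (("top",(200,250)),("side",(220,150))):
    c=manip.camera(n); im=c["color"][b:b+100,a:a+100,::-1]; ims.append(cv2.resize(im,None,fx=4,fy=4,interpolation=cv2.INTER_CUBIC))
cv2.imwrite("pics/p2.png",np.hstack(ims))
E
```

```text
clock: 8.57
eef_pos: [535.1, 166.6, 103.4]
eef_rot: [-3.142, -0.0, 2.184]
wrist_force: [0.2, -0.3, -1.3]
finger_gap: 28.5
finger_force: 8.4
pos [535.1 166.6 103.4] rot [-3.142 -0.     2.184] j [ 0.24  0.43  1.6  -0.    1.12 -0.38] F [ 0.2 -0.3 -1.3] gap 28.5 ff 8.4 t 8.575
shift now-axes [ 3.436e+00 -3.000e-03  2.159e+00] shift goal-axes [ 3.436 -0.009  2.159] turn [-0.     -0.      0.0006]
```

View pics/p2.png

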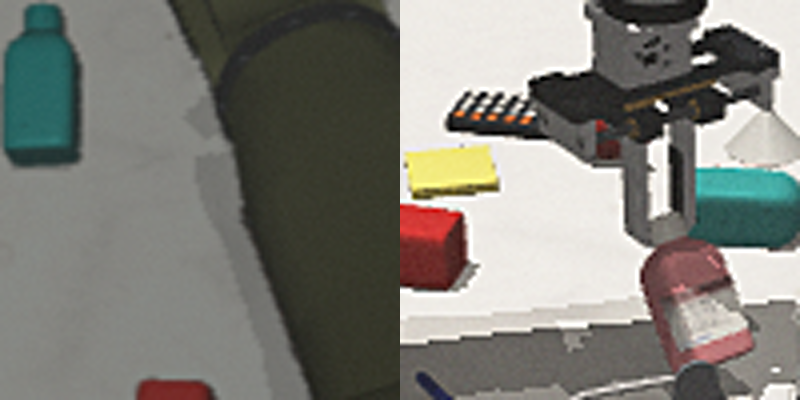

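The bottle stands nearly upright in the grip, its base leaning about 15° at side crop (700,300). I'll lower it gently so the bench levels it.

```bash
python3 -m creep '0 0 0.05 0 0 0;0 0 0.05 0 0 0;0 0 0 0 0 0' - 5
python3 -m creep '0 0 0.05 0 0 0;0 0 0.05 0 0 0;0 0 0 0 0 0' - 4
python3 -m creep '-0.05 0 0.04 0 0 0;-0.05 0 0.04 0 0 0;0 0 0 0 0 0' - 3
python3 - <<'E'
from h import *
from cell import manip
c=manip.camera("side"); a,b=(245,170); im=c["color"][b:b+100,a:a+100,::-1]; np.savez("pics/s3.npz",**c)
cv2.imwrite("pics/p3.png",cv2.resize(im,None,fx=4,fy=4,interpolation=cv2.INTER_CUBIC))
E
```

```text
clock: 9.05
eef_pos: [535.3, 167.5, 100.4]
eef_rot: [3.14, 0.001, 2.185]
wrist_force: [-0.8, -0.2, 7.3]
finger_gap: 27.8
finger_force: 6.4
clock: 9.43
eef_pos: [535.9, 167.7, 97.5]
eef_rot: [3.138, 0.001, 2.185]
wrist_force: [-2.0, 0.4, 15.3]
finger_gap: 29.8
finger_force: 7.4
clock: 9.8
eef_pos: [538.1, 164.2, 94.0]
eef_rot: [3.138, 0.001, 2.185]
wrist_force: [-1.1, -1.0, 11.9]
finger_gap: 34.0
finger_force: 5.8
```

View pics/p3.png

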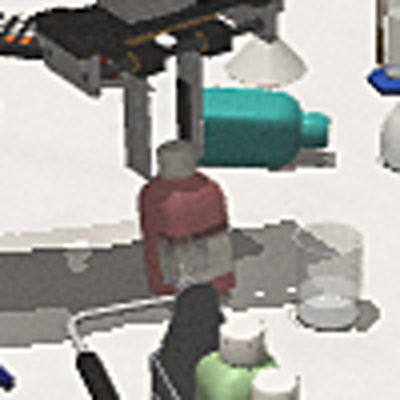

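The bottle now looks upright (side crop 185,230), with the fingers slipping onto the shoulder. I'll open, rise a little, and check the pose.

```bash
python3 -m creep '0 0 0 0 0 0;0 0 0 0 0 0;0 0 -0.1 0 0 0;0 0 -0.1 0 0 0;0 0 0 0 0 0;0 0 0 0 0 0' 0.35 8
python3 - <<'E'
from h import *; goal([535,167,102],125)
from cell import manip
c=manip.camera("side"); w=world(c)
hsv=cv2.cvtColor(c["color"],cv2.COLOR_RGB2HSV)
m=np.zeros((480,640),bool); m[185:260,262:315]=1
m&=(np.hypot(w[...,0]-535,w[...,1]-167)<60)&(w[...,2]>5)
for lo,hi in((8,25),(25,45),(45,65),(65,76),(100,112),(112,119),(119,130)):
    p=w[m&(w[...,2]>lo)&(w[...,2]<hi)]; 
    if len(p): print(lo,len(p),p.min(0).round(1),p.max(0).round(1),np.median(p,0).round(1))
a,b=(245,170); im=c["color"][b:b+100,a:a+100,::-1]
cv2.imwrite("pics/p4.png",cv2.resize(im,None,fx=4,fy=4,interpolation=cv2.INTER_CUBIC))
E
```

```text
clock: 10.6
eef_pos: [537.1, 163.9, 100.2]
eef_rot: [-3.142, 0.0, 2.184]
wrist_force: [0.9, 0.3, -0.3]
finger_gap: 60.9
finger_force: 0.0
pos [537.1 163.9 100.2] rot [-3.142  0.     2.184] j [ 0.23  0.43  1.6  -0.    1.11 -0.38] F [ 0.9  0.3 -0.3] gap 60.9 ff 0.0 t 10.6
shift now-axes [ 0.093  0.002 -0.045] shift goal-axes [ 0.093  0.002 -0.045] turn [-0.      0.      0.0008]
8 21 [525.6 110.7   9.4] [541.6 135.9  23.2] [532.1 123.6  18.4]
25 37 [525.8 109.3  25.1] [545.  139.4  44.6] [535.5 123.8  35.3]
45 32 [526.2 110.9  45.7] [545.3 141.3  64.8] [536.  119.4  55.5]
65 23 [526.9 108.4  65.2] [545.7 141.3  75.9] [536.3 120.5  71. ]
100 55 [497.9 114.  100.1] [575.2 187.2 112. ] [560.  129.1 107.6]
112 44 [498.3 114.7 112.1] [575.3 186.3 118.7] [560.  129.2 115.9]
119 82 [498.4 118.8 119.1] [575.4 185.1 129.5] [557.9 137.9 121.4]
```

View pics/p4.png

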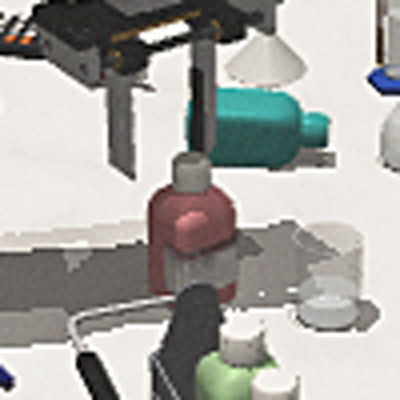

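The bottle stands free and upright, with its cap at side crop (192,172). I'll locate the cap more exactly before regripping.

```bash
python3 - <<'E'
from h import *
from cell import manip
c=manip.camera("side"); w=world(c)
m=np.zeros((480,640),bool); m[206:220,287:299]=1
m[:, :]&=True
p=w[m]; q=p[(p[:,2]>98)&(p[:,2]<123)&(np.abs(p[:,1]-150)<40)]
print(len(q),q.min(0).round(1),q.max(0).round(1),np.median(q,0).round(1))
for v in range(205,222): print(v,[f"{w[v,u,0]:.0f},{w[v,u,1]:.0f},{w[v,u,2]:.0f}" for u in range(285,302,3)])
print("TCP px",proj(c,[[537,164,100],[537,164,119]]))
# body lateral extent rows (red hue or label) 
hsv=cv2.cvtColor(c["color"],cv2.COLOR_RGB2HSV)
for v in(225,230,238): 
  u=[u for u in range(275,312) if 60<w[v,u,1]<170 and 5<w[v,u,2]<100]; print(v,u[0],u[-1],w[v,u[0]].round(0),w[v,u[-1]].round(0), w[v,(u[0]+u[-1])//2].round(0))
E
```

```text
111 [542.8 113.   98.3] [575.2 186.1 123. ] [560.7 127.  112. ]
205 ['528,386,2', '538,390,-0', '549,386,2', '563,181,111', '572,173,115', '580,339,27']
206 ['528,377,3', '538,382,0', '549,374,4', '563,186,104', '572,176,110', '580,338,23']
207 ['528,367,4', '538,377,-1', '549,372,1', '563,176,107', '572,172,109', '580,334,22']
208 ['528,363,2', '539,368,-0', '555,146,119', '564,146,119', '570,332,19', '580,341,14']
209 ['528,367,-4', '546,139,119', '555,135,122', '564,136,121', '570,341,10', '580,342,10']
210 ['529,353,0', '546,132,120', '555,133,119', '564,131,120', '570,343,5', '580,339,7']
211 ['529,341,3', '546,125,120', '555,123,122', '564,121,123', '573,133,116', '580,345,0']
212 ['529,344,-3', '546,130,114', '555,119,121', '564,128,115', '573,134,112', '580,332,3']
213 ['529,327,3', '546,131,111', '555,117,118', '564,130,111', '572,139,106', '580,332,-0']
214 ['530,320,3', '546,122,112', '555,121,113', '564,120,113', '572,139,102', '580,322,1']
215 ['530,318,-0', '546,127,106', '555,121,109', '564,121,109', '572,130,104', '580,319,-1']
216 ['530,309,1', '546,123,105', '555,120,106', '564,123,105', '572,134,98', '580,307,2']
217 ['537,133,96', '546,125,100', '555,121,103', '564,119,103', '572,128,98', '580,297,4']
218 ['537,132,93', '546,125,97', '555,125,97', '564,121,99', '572,131,93', '581,128,95']
219 ['537,128,92', '546,124,94', '555,126,93', '564,119,97', '572,124,94', '581,128,91']
220 ['537,129,88', '546,117,95', '555,117,95', '564,119,93', '572,120,93', '581,123,91']
221 ['537,125,87', '546,117,91', '555,114,93', '564,113,93', '572,116,91', '581,127,85']
TCP px [[285.34455012 210.78986768]
 [285.20063715 205.22426978]]
225 282 303 [527. 133.  68.] [590. 134.  68.] [558. 106.  84.]
230 282 303 [527. 135.  50.] [590. 127.  54.] [557. 105.  67.]
238 277 303 [509. 160.   6.] [590. 127.  26.] [551. 102.  42.]
```

The cap has slid to about (559,134), 37 mm from the tool along -x. I'll measure the bottle's yaw from the averaged depth of its visible faces.

```bash
python3 - <<'E'
from h import *
from cell import manip
from scipy.optimize import minimize
Ws=[]
for k in range(10): c=manip.camera("side"); Ws.append(world(c))
w=np.nanmedian(Ws,0)
m=np.zeros((480,640),bool); m[215:262,270:315]=1
m&=(np.hypot(w[...,0]-559,w[...,1]-134)<55)&(w[...,2]>15)&(w[...,2]<76)
p=w[m][:,:2]; print(len(p))
# mean profile by x column
for x in range(525,595,6):
    s=p[(p[:,0]>=x)&(p[:,0]<x+6)]; 
    if len(s): print(x,len(s),np.median(s[:,1]).round(1))
def f(q):
    t=np.radians(q[2]); d=p-q[:2]; R=np.array([[np.cos(t),np.sin(t)],[-np.sin(t),np.cos(t)]]); e=np.abs(d@R.T).max(1)-27
    return np.sqrt(1+(e/3)**2).mean()
for t0 in(-20,0,20,40,60):
    r=minimize(f,[559,134,t0],method="Nelder-Mead"); print(t0,r.x.round(1),round(r.fun,3))
m2=np.zeros((480,640),bool); m2[206:216,288:300]=1; m2&=(w[...,2]>100)&(w[...,2]<124)&(w[...,1]<152)
a=w[m2]; print("cap",a.min(0),a.max(0))
E
```

```text
340
525 35 131.0
531 34 121.6
537 34 113.6
543 31 105.5
549 27 101.5
555 24 102.8
561 25 106.5
567 27 110.7
573 33 114.6
579 35 119.5
585 35 124.7
-20 [558.3 135.5 -53.8] 1.048
0 [558.3 135.5  36.2] 1.048
20 [558.3 135.5  36.2] 1.048
40 [558.3 135.5  36.2] 1.048
60 [558.3 135.5  36.2] 1.048
cap [545.95994154 119.27215259 103.8503039 ] [572.61091196 145.03128397 122.65776172]
```

The fit gives centre (558.3,135.5) and angle 36°. I'll move over the cap, grip it and lift.

```bash
python3 -m creep '-0.3 0.03 -0.04 0 0 -0.005;-0.3 0 0 0 0 0;-0.29 0 0 0 0 0;0 0 0 0 0 0'
python3 -m creep '0 0 0 0 0 0;0 0 0 0 0 0;0 0 0 0 0 0;0 0 0 0 0 0;0 0 0 0 0 0;0 0 0 0 0 0;0 0 0 0 0 0' 1 25
python3 -m creep '0 0 -0.2 0 0 0;0 0 -0.4 0 0 0;0 0 -0.6 0 0 0;0 0 -0.6 0 0 0;0 0 -0.6 0 0 0;0 0 -0.5 0 0 0;0 0 -0.3 0 0 0;0 0 0 0 0 0;0 0 0 0 0 0'
python3 - <<'E'
from h import *
from cell import manip
from scipy.optimize import minimize
goal([572.5,-46.8,230],108.5)
s=manip.read_state(); P=s["eef_pos"]
Ws=[]
for k in range(6): c=manip.camera("side"); Ws.append(world(c))
w=np.nanmedian(Ws,0)
for lo,hi in ((-95,-60),(-60,-28),(-95,-28)):
    m=(np.hypot(w[...,0]-P[0],w[...,1]-P[1])<55)&(w[...,2]>P[2]+lo)&(w[...,2]<P[2]+hi)
    p=w[m][:,:2]
    def f(q):
        t=np.radians(q[2]); d=p-q[:2]; R=np.array([[np.cos(t),np.sin(t)],[-np.sin(t),np.cos(t)]]); e=np.abs(d@R.T).max(1)-27
        return np.sqrt(1+(e/3)**2).mean()
    r=minimize(f,[P[0],P[1],36],method="Nelder-Mead"); print(lo,len(p),r.x.round(1),r.fun)
u,v=proj(c,[P])[0].astype(int); im=c["color"][max(v-60,0):v+60,u-60:u+60,::-1]
cv2.imwrite("pics/p5.png",cv2.resize(im,None,fx=4,fy=4,interpolation=cv2.INTER_CUBIC))
E
```

```text
clock: 11.7
eef_pos: [559.3, 134.8, 101.7]
eef_rot: [-3.141, -0.0, 2.199]
wrist_force: [-0.7, 1.1, -0.6]
finger_gap: 61.2
finger_force: 0.0
clock: 12.58
eef_pos: [558.9, 135.7, 101.9]
eef_rot: [-3.142, -0.0, 2.2]
wrist_force: [-1.1, 0.0, 1.4]
finger_gap: 28.7
finger_force: 24.2
clock: 13.7
eef_pos: [558.6, 135.6, 229.1]
eef_rot: [-3.141, -0.001, 2.2]
wrist_force: [0.1, 0.1, -2.7]
finger_gap: 28.3
finger_force: 24.1
pos [558.6 135.6 229.1] rot [-3.141e+00 -1.000e-03  2.200e+00] j [ 0.17  0.34  1.41 -0.    1.39 -0.45] F [ 0.1  0.1 -2.7] gap 28.3 ff 24.1 t 13.7
shift now-axes [-3.892 -2.403 -0.022] shift goal-axes [-4.436 -1.118 -0.022] turn [-0.0004 -0.0001  0.0975]
-95 248 [558.8 135.5  36.6] 1.079668309111137
-60 234 [558.6 135.7  35.9] 1.0824512536204116
-95 482 [558.7 135.6  36.3] 1.081867545966583
```

View pics/p5.png

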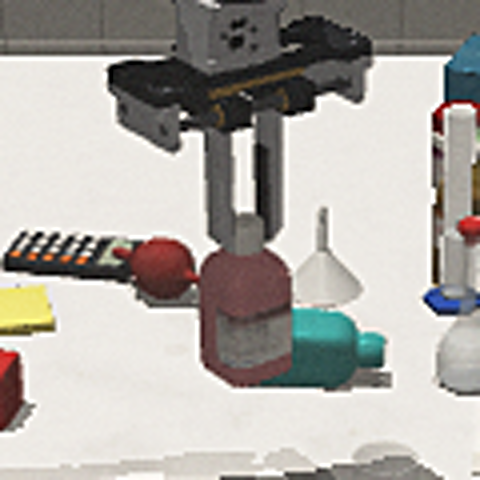

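The bottle hangs straight: the upper and lower body fits agree within 0.2 mm. I'll turn to the carrier's yaw and carry the bottle over the cell.

```bash
python3 -m creep '0 0 0 0 0 0.0325;0 0 0 0 0 0.0325;0 0 0 0 0 0.0325;-0.2 -0.05 0 0 0 0;-0.4 -0.1 0 0 0 0;-0.6 -0.15 0 0 0 0;-0.6 -0.15 0 0 0 0;-0.6 -0.15 0 0 0 0;-0.6 -0.15 0 0 0 0;-0.6 -0.15 0 0 0 0;-0.4 -0.1 0 0 0 0;-0.25 -0.08 0 0 0 0;-0.15 -0.03 0 0 0 0;0 0 0 0 0 0;0 0 0 0 0 0'
python3 - <<'E'
from h import *
from cell import manip
from scipy.optimize import minimize
s=manip.read_state(); P=s["eef_pos"]
Ws=[]
for k in range(8): c=manip.camera("side"); Ws.append(world(c))
w=np.nanmedian(Ws,0)
m=(np.hypot(w[...,0]-P[0],w[...,1]-P[1])<55)&(w[...,2]>P[2]-95)&(w[...,2]<P[2]-28)
def fit(p,h,q0):
    def f(q):
        t=np.radians(q[2]); d=p-q[:2]; R=np.array([[np.cos(t),np.sin(t)],[-np.sin(t),np.cos(t)]]); e=(np.abs(d@R.T)-h).max(1)
        return np.sqrt(1+(e/3)**2).mean()
    r=minimize(f,q0,method="Nelder-Mead"); return r.x.round(1),round(r.fun,3),len(p)
print("bottle",fit(w[m][:,:2],np.array([27,27]),[P[0],P[1],18]))
q=(w-np.array([592.5,-106.5,0])); 
m=(np.hypot(q[...,0],q[...,1])<115)&(w[...,2]>15)&(w[...,2]<50)
lx=np.cos(np.radians(18.5))*q[...,0]+np.sin(np.radians(18.5))*q[...,1]; ly=-np.sin(np.radians(18.5))*q[...,0]+np.cos(np.radians(18.5))*q[...,1]
out=m&((np.abs(lx)>30)|(np.abs(ly)>93))&(np.abs(lx)<42)&(np.abs(ly)<104)
print("carrier",fit(w[out][:,:2],np.array([34,97]),[592.5,-106.5,18.5]))
for lo,hi in((117,131),):
    mm=(w[...,2]>lo)&(w[...,2]<hi)&(np.abs(lx)<22)
    for y in(0,-63):
        p=w[mm&(np.abs(ly-y)<22)]; print("cap",y,len(p),((p.min(0)+p.max(0))/2).round(1),(p.max(0)-p.min(0)).round(1))
goal([572.5,-46.8,230],108.5)
np.savez("pics/s5.npz",**c)
E
```

```text
clock: 15.88
eef_pos: [572.6, -44.8, 229.9]
eef_rot: [3.142, -0.0, 1.894]
wrist_force: [-0.3, 0.0, -0.5]
finger_gap: 28.6
finger_force: 24.2
bottle (array([572.7, -44.9,  19.5]), np.float64(1.059), 530)
carrier (array([ 594.8, -104.8,   18.8]), np.float64(1.11), 489)
cap 0 93 [ 594.9 -106.3  123.4] [25.6 28.6 12.8]
cap -63 103 [ 615.5 -166.1  123.7] [27.2 27.8 12.4]
pos [572.6 -45.2 229.8] rot [-3.142  0.     1.894] j [-0.14  0.34  1.41 -0.    1.39 -0.47] F [ 0.2 -0.6 -2.1] gap 28.5 ff 24.2 t 16.275
shift now-axes [-0.037 -0.016 -0.004] shift goal-axes [-0.037 -0.016 -0.004] turn [-0.      0.      0.0001]
```

The side camera agrees with the tool for the bottle, and puts the carrier at about (594.3,-105.5), yaw 18.8°. The cell is therefore near (574,-46). I'll correct by 1 mm and lower in stages, watching the force.

```bash
python3 -m creep '-0.03 0.03 0 0 0 -0.001;0 0 0.2 0 0 0;0 0 0.3 0 0 0;0 0 0.3 0 0 0;0 0 0.2 0 0 0;0 0 0 0 0 0'
python3 -m creep '0 0 0.2 0 0 0;0 0 0.2 0 0 0;0 0 0.2 0 0 0;0 0 0.2 0 0 0;0 0 0.1 0 0 0;0 0 0 0 0 0'
python3 -m creep '0 0 0.2 0 0 0;0 0 0.2 0 0 0;0 0 0.1 0 0 0;0 0 0 0 0 0'
```

```text
clock: 17.02
eef_pos: [573.9, -46.0, 189.1]
eef_rot: [-3.141, -0.001, 1.897]
wrist_force: [0.4, -1.0, -1.9]
finger_gap: 28.6
finger_force: 24.2
clock: 17.77
eef_pos: [574.1, -46.0, 153.6]
eef_rot: [-3.141, -0.0, 1.897]
wrist_force: [0.3, -0.1, -2.6]
finger_gap: 28.3
finger_force: 24.2
clock: 18.27
eef_pos: [574.0, -46.0, 133.5]
eef_rot: [-3.141, -0.0, 1.897]
wrist_force: [-0.5, -0.1, -1.9]
finger_gap: 28.7
finger_force: 24.2
```

The base is already 22 mm below the rail tops with no contact force, so I'll continue down.

```bash
python3 -m creep '0 0 0.15 0 0 0;0 0 0.15 0 0 0;0 0 0.12 0 0 0;0 0 0.08 0 0 0;0 0 0 0 0 0;0 0 0 0 0 0'
python3 -m creep '0 0 0.04 0 0 0;0 0 0.03 0 0 0;0 0 0 0 0 0'
```

```text
clock: 19.02
eef_pos: [574.2, -46.1, 114.0]
eef_rot: [3.141, 0.0, 1.897]
wrist_force: [-0.3, -0.1, -1.6]
finger_gap: 28.0
finger_force: 24.2
clock: 19.4
eef_pos: [574.1, -46.0, 111.0]
eef_rot: [-3.141, -0.0, 1.897]
wrist_force: [0.1, -0.4, -1.5]
finger_gap: 28.3
finger_force: 24.2
```

```bash
python3 -m creep '0 0 0.03 0 0 0;0 0 0.03 0 0 0;0 0 0 0 0 0'
python3 -m creep '0 0 0 0 0 0;0 0 0 0 0 0;0 0 0 0 0 0;0 0 0 0 0 0' 0.42 25
python3 -m creep '0 0 -0.3 0 0 0;0 0 -0.6 0 0 0;0 0 -0.8 0 0 0;0 0 -0.8 0 0 0;0 0 -0.6 0 0 0;0 0 0 0 0 0'
python3 - <<'E'
from h import *
from cell import manip
ims=[]
Ws=[]
for k in range(8): c=manip.camera("side"); Ws.append(world(c))
w=np.nanmedian(Ws,0)
q=w-np.array([594.3,-105.5,0]); t=np.radians(18.8)
lx=np.cos(t)*q[...,0]+np.sin(t)*q[...,1]; ly=-np.sin(t)*q[...,0]+np.cos(t)*q[...,1]
for y in(63,0,-63):
    m=(w[...,2]>117)&(w[...,2]<134)&(np.abs(lx)<20)&(np.abs(ly-y)<20); p=w[m]
    print(y,len(p),[(round(float(a[m].min()),1),round(float(a[m].max()),1)) for a in(lx,ly)],"top",np.percentile(p[:,2],90).round(1))
for n,(a,b) in (("top",(310,205)),("side",(245,195))):
    c=manip.camera(n); im=c["color"][b:b+125,a:a+100,::-1]; ims.append(cv2.resize(im,None,fx=4,fy=4,interpolation=cv2.INTER_CUBIC))
cv2.imwrite("pics/p6.png",np.hstack(ims)); goal([509,-134.6,80],108.8)
E
```

```text
clock: 19.77
eef_pos: [574.5, -46.2, 109.8]
eef_rot: [3.14, 0.001, 1.897]
wrist_force: [-2.7, -0.3, 9.2]
finger_gap: 28.1
finger_force: 24.8
clock: 20.27
eef_pos: [574.1, -46.0, 108.6]
eef_rot: [-3.142, -0.0, 1.897]
wrist_force: [0.2, 0.3, 1.0]
finger_gap: 54.7
finger_force: 0.0
clock: 21.02
eef_pos: [574.8, -46.1, 234.9]
eef_rot: [3.138, 0.002, 1.897]
wrist_force: [-0.2, -0.8, -0.4]
finger_gap: 54.7
finger_force: 0.0
63 86 [(-14.8, 13.5), (47.5, 73.4)] top 129.1
0 92 [(-14.0, 14.2), (-16.1, 12.6)] top 128.8
-63 100 [(-14.2, 13.1), (-78.4, -49.8)] top 128.9
pos [574.1 -46.  232.3] rot [-3.141 -0.     1.897] j [-0.14  0.34  1.41 -0.    1.4  -0.47] F [-0.8  0.2  0.5] gap 54.3 ff 0.0 t 21.525
shift now-axes [-1.577 -2.249  3.809] shift goal-axes [-1.572 -2.254  3.808] turn [-0.0001 -0.0001 -0.0007]
```

View pics/p6.png

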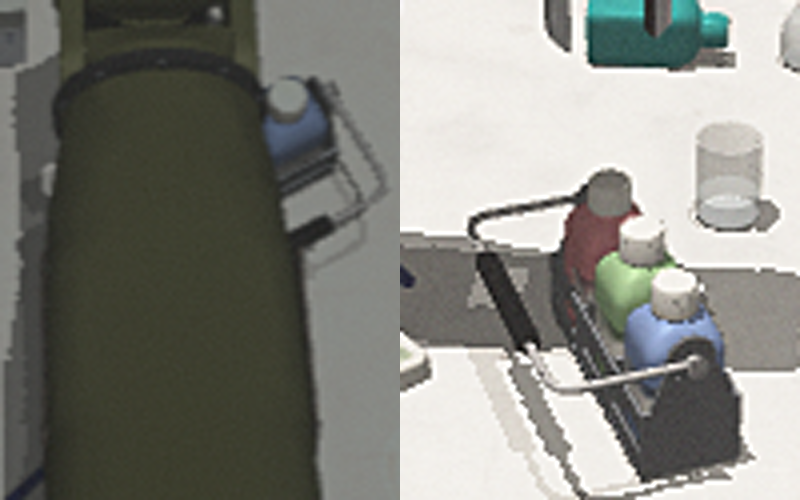

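All three caps are at the same height (~129 mm) and aligned, so the bottle is seated. Next I'll go to the folded grip at about (508.5,-134.5,90).

```bash
python3 -m creep '-0.4 -0.55 0 0 0 0;-0.6 -0.85 0 0 0 0;-0.58 -0.86 0 0 0 0;0 0 0.8 0 0 0;0 0 0.8 0 0 0;0 0 0.8 0 0 0;0 0 0.8 0 0 0;0 0 0.5 0 0 0;0 0 0.2 0 0 0;0 0 0 0 0 0;0 0 0 0 0 0'
python3 - <<'E'
from h import *
goal([508.5,-134.5,76],108.8)
E
```

```text
clock: 22.9
eef_pos: [509.2, -135.0, 77.5]
eef_rot: [3.141, 0.001, 1.897]
wrist_force: [0.5, 0.6, 0.2]
finger_gap: 54.6
finger_force: 0.0
pos [ 509.2 -135.    77.5] rot [3.141e+00 1.000e-03 1.897e+00] j [-0.33  0.39  1.72  0.    1.03 -0.65] F [0.5 0.6 0.2] gap 54.6 ff 0.0 t 22.9
shift now-axes [ 0.018 -0.012  0.038] shift goal-axes [ 0.018 -0.012  0.038] turn [ 0.0003  0.0003 -0.0007]
```

```bash
python3 -m creep '0 0 0 0 0 0;0 0 0 0 0 0;0 0 0 0 0 0;0 0 0 0 0 0;0 0 0 0 0 0;0 0 0 0 0 0;0 0 0 0 0 0' 1 15
python3 - <<'E'
from h import *
goal([508.5,-134.5,76],108.8)
a=np.radians(np.linspace(0,90,19)); r=np.linspace(90,91.5,19)
p=np.c_[-r*np.cos(a),-r*np.sin(a)]; print((np.diff(p,axis=0)/40).round(2).tolist())
E
```

```text
clock: 23.78
eef_pos: [508.9, -134.9, 76.7]
eef_rot: [3.141, 0.0, 1.897]
wrist_force: [2.4, 0.8, -1.8]
finger_gap: 15.3
finger_force: 15.0
pos [ 508.9 -134.9   76.7] rot [3.141 0.    1.897] j [-0.33  0.39  1.72  0.    1.03 -0.65] F [ 2.4  0.8 -1.8] gap 15.3 ff 15.0 t 23.775
shift now-axes [ 0.012 -0.005  0.017] shift goal-axes [ 0.012 -0.005  0.017] turn [ 0.0001  0.     -0.0007]
[[0.01, -0.2], [0.02, -0.2], [0.04, -0.19], [0.06, -0.19], [0.07, -0.18], [0.09, -0.18], [0.1, -0.17], [0.12, -0.16], [0.13, -0.15], [0.14, -0.14], [0.16, -0.12], [0.17, -0.11], [0.18, -0.09], [0.18, -0.08], [0.19, -0.06], [0.19, -0.05], [0.2, -0.03], [0.2, -0.01]]
```

The gap of 15.3 mm shows the sleeve is gripped. I'll swing in halves, watching the force.

```bash
python3 -m creep '0 0.01 -0.2 0 0 0;0 0.02 -0.2 0 0 0;0 0.04 -0.19 0 0 0;0 0.06 -0.19 0 0 0;0 0.07 -0.18 0 0 0;0 0.09 -0.18 0 0 0;0 0 0 0 0 0'
python3 -m creep '0 0.1 -0.17 0 0 0;0 0.12 -0.16 0 0 0;0 0.13 -0.15 0 0 0;0 0.14 -0.14 0 0 0;0 0.16 -0.12 0 0 0;0 0.17 -0.11 0 0 0;0 0 0 0 0 0'
```

```text
clock: 24.65
eef_pos: [520.1, -131.0, 122.7]
eef_rot: [3.141, 0.0, 1.897]
wrist_force: [2.4, 1.5, -2.0]
finger_gap: 15.8
finger_force: 15.0
clock: 25.52
eef_pos: [551.3, -120.5, 156.4]
eef_rot: [3.141, 0.0, 1.897]
wrist_force: [2.0, 0.8, -3.5]
finger_gap: 15.2
finger_force: 15.0
```

```bash
python3 -m creep '0 0.18 -0.09 0 0 0;0 0.18 -0.08 0 0 0;0 0.19 -0.06 0 0 0;0 0.19 -0.05 0 0 0;0 0.2 -0.03 0 0 0;0 0.2 -0.01 0 0 0;0 0 0 0 0 0;0 0 0 0 0 0'
python3 - <<'E'
from h import *
from cell import manip
goal([594.3,-105.5,167],108.8)
c=manip.camera("side"); im=c["color"][170:320,245:365,::-1]
cv2.imwrite("pics/p7.png",cv2.resize(im,None,fx=4,fy=4,interpolation=cv2.INTER_CUBIC))
E
```

```text
clock: 26.52
eef_pos: [593.8, -106.1, 168.8]
eef_rot: [-3.141, -0.0, 1.897]
wrist_force: [-0.7, 0.2, -8.8]
finger_gap: 15.1
finger_force: 15.0
pos [ 593.8 -106.1  168.8] rot [-3.141 -0.     1.897] j [-0.24  0.45  1.41 -0.    1.29 -0.56] F [-0.7  0.2 -8.8] gap 15.1 ff 15.0 t 26.525
shift now-axes [0.009 0.016 0.044] shift goal-axes [0.009 0.016 0.044] turn [-0.0001 -0.0001 -0.0007]
```

View pics/p7.png

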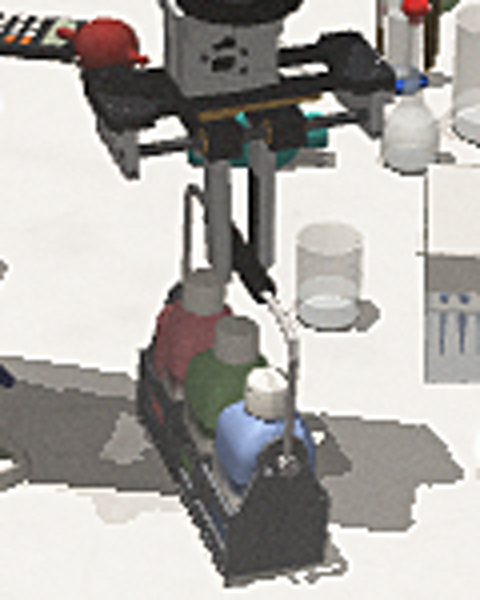

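The handle is upright and held between the fingers, and the wrist already takes about 9 N. I'll grip harder and lift slowly.

```bash
python3 -m creep '0 0 0 0 0 0;0 0 0 0 0 0;0 0 0 0 0 0;0 0 -0.03 0 0 0;0 0 -0.05 0 0 0;0 0 -0.08 0 0 0;0 0 -0.1 0 0 0;0 0 -0.1 0 0 0;0 0 0 0 0 0' - 50
python3 -m creep '0 0 -0.1 0 0 0;0 0 -0.15 0 0 0;0 0 -0.15 0 0 0;0 0 -0.15 0 0 0;0 0 -0.15 0 0 0;0 0 -0.15 0 0 0;0 0 -0.15 0 0 0;0 0 -0.15 0 0 0;0 0 -0.15 0 0 0;0 0 -0.15 0 0 0;0 0 -0.15 0 0 0;0 0 -0.15 0 0 0;0 0 -0.15 0 0 0;0 0 -0.15 0 0 0;0 0 -0.1 0 0 0;0 0 -0.05 0 0 0;0 0 0 0 0 0;0 0 0 0 0 0;0 0 0 0 0 0;0 0 0 0 0 0'
python3 -m creep '0 0 0 0 0 0;0 0 0 0 0 0;0 0 0 0 0 0;0 0 0 0 0 0;0 0 0 0 0 0;0 0 0 0 0 0;0 0 0 0 0 0;0 0 0 0 0 0;0 0 0 0 0 0;0 0 0 0 0 0'
python3 - <<'E'
from h import *
from cell import manip
Ws=[]
for k in range(8): c=manip.camera("side"); Ws.append(world(c))
w=np.nanmedian(Ws,0); P=manip.read_state()["eef_pos"]
q=w-np.array([P[0],P[1],0]); t=np.radians(18.8); lx=np.cos(t)*q[...,0]+np.sin(t)*q[...,1]; ly=-np.sin(t)*q[...,0]+np.cos(t)*q[...,1]
u=P[2]-168
m=(np.abs(lx)<36)&(np.abs(ly+95)<10)&(w[...,2]>20); print("end plate z",w[m][:,2].min().round(0),w[m][:,2].max().round(0))
for y in(63,0,-63):
    m=(w[...,2]>117+u)&(w[...,2]<136+u)&(np.abs(lx)<20)&(np.abs(ly-y)<20); p=w[m]
    print(y,len(p),[(round(float(a[m].min()),1),round(float(a[m].max()),1)) for a in(lx,ly)],"top",np.percentile(p[:,2],85).round(1)-u)
goal([594.3,-105.5,268],108.8)
im=c["color"][120:300,245:365,::-1]
cv2.imwrite("pics/p8.png",cv2.resize(im,None,fx=3.3,fy=3.3,interpolation=cv2.INTER_CUBIC))
E
```

```text
clock: 27.7
eef_pos: [594.2, -106.1, 183.9]
eef_rot: [3.141, 0.0, 1.897]
wrist_force: [-1.0, 1.0, -9.0]
finger_gap: 14.8
finger_force: 50.0
clock: 30.2
eef_pos: [594.0, -106.0, 271.4]
eef_rot: [-3.141, -0.0, 1.897]
wrist_force: [-0.5, -0.2, -8.9]
finger_gap: 14.6
finger_force: 50.0
clock: 31.45
eef_pos: [594.0, -106.0, 271.4]
eef_rot: [-3.142, -0.0, 1.897]
wrist_force: [0.3, 0.6, -9.5]
finger_gap: 15.3
finger_force: 50.0
end plate z 108.0 289.0
63 90 [(-16.1, 12.4), (46.8, 73.4)] top 129.76256038689854
0 103 [(-14.6, 13.4), (-15.4, 12.0)] top 129.76256038689854
-63 101 [(-15.0, 10.2), (-78.3, -51.5)] top 129.66256038689855
pos [ 594.  -106.1  271.4] rot [ 3.142 -0.     1.897] j [-0.24  0.38  1.26  0.    1.5  -0.56] F [-0.2 -0.5 -8.8] gap 14.3 ff 50.0 t 31.85
shift now-axes [0.011 0.011 0.086] shift goal-axes [0.011 0.011 0.086] turn [ 0.     -0.     -0.0007]
```

View pics/p8.png

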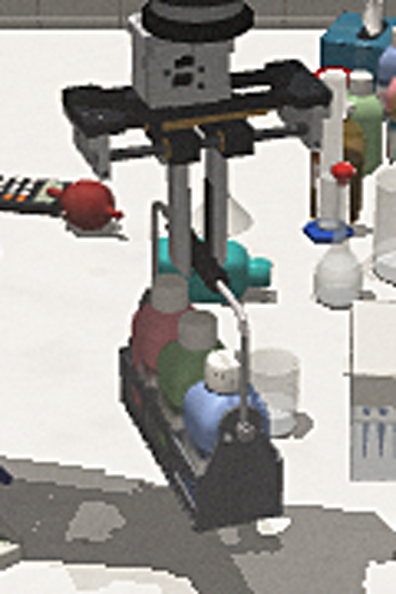

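The carrier hangs level and still about 10 cm up. All three caps are within 0.1 mm in height and all bottles are in place.

```bash
python3 -c "
from cell import manip; print(manip.sign_off())"
```

```text
the job is handed in; nothing more can be done
None
```

The fallen bottle is in the empty cell, and I handed the job in with the loaded carrier held by its upright handle about 10 cm off the bench, level and still with all three bottles in it; sign-off returned no verdict.

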